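Clamp the offcut with the lever bolt

ROBOT

A 6-joint arm with a two-finger parallel gripper is mounted at the origin on a cart in front of the work surface, level with it; the furniture and walls round the work are solid. World frame = base frame: x ahead of the robot, y to its left, z up, the work surface at z = 0. Lengths are in m, angles in rad, forces in N, time in s.
With the tool pointing down it reaches from about 0.25 to 0.725 m from the base axis. Payload 4 kg.
Tool frame: the origin (TCP) lies on the centre line of the jaws, within the pads' length; the fingertips stand 17 mm ahead of it and the grasp point (between the pads) lies 2 mm behind it; z points along the fingers, y is the line along which they close (so a half turn about z gives the same grasp; the last joint's range is limited). The gripper opens to 85 mm and grips with 20 to 120 N. Pads are 22 mm wide; open, the fingers measure 114 mm over their backs; the gripper's body (76 mm by 85 mm) begins 54 mm behind the grasp point. The pads swing forward as they close: fully open they stand 13 mm farther back than shut.
Start: joints at [1.126, 0.241, 0.005, 1.335, 0, 1.571], TCP at [0.215, 0.451, 0.248] pointing down, gripper open.
Joint ranges: [-2.72, 2.72], [-1.05, 1.87], [-1.09, 1.28], [-1.99, 2.15], [-1.42, 1.44], [-3.14, 3.14]. Speed limits (rad/s): [2.79, 2.79, 3.14, 3.14, 3.14, 3.14].

INTERFACE

Orientations are given as a unit quaternion [x, y, z, w].
In Python, from workcell import get_obs, imaging, order gives the robot as it stands.
- The arm moves only by the tool apply_moves, never from a script. Its argument "targets" is a list that holds one entry, the list of rows, each a list of 5 numbers: the shift along the world's x, y, z in units of 40 mm (1.0 is 40 mm), then the turn about the world's z in degrees, then the gripper command: -1 is shut, 1 is fully open, values between are in proportion. In form: [[[dx, dy, dz, turn, fingers], ...]]. A call has 1 to 8 rows; each row shifts and turns the commanded pose from where the row before left it; what a row does not reach is not made up. A row lasts 1/12 s, in which the tool goes at most 41.7 mm and 7.16 degrees, less where a joint would pass 70% of its speed; a pose out of reach is approached as far as the arm can. A call is refused whole if a number of a shift passes 1 or a number of a turn 7.16, either way. A call with a gripper value outside its range is refused whole. The fingers move at their own pace and stop on an object; the grip force is fixed at half the most. Time passes only in rows, so rows that do not move let the fingers close. It gives the time, the measured TCP pose, the force, the opening and the grip force at its end, in the units of the state.
- get_obs(): the state, without advancing time (a new reading comes with each control period).
- imaging.camera(name): name is "scene" or "top"; returns (picture, depth): 480x640x3 uint8, blue, green, red; 480x640 float32, m along the optical axis (not along the pixel's ray), 0 where there is no reading.
- imaging.get_calibration(name): a dict with "camera_matrix" (3x3 intrinsics, pixels), "eye" and "rotation" of the camera in the world. Camera axes: x right, y down, z forward; pixel columns grow to the right and rows downward; lengths in m; the calibration is good to about 2 mm. A picture is of the moment at which its call begins. get_calibration takes no time and is no camera call.
- order.job_done(): hands the job in; it is judged then, once.
The state is a dict: "clock": time; "joint_pos": joint angles; "joint_vel": joint speeds; "tau": joint torques, N m; "eef_pos": TCP position; "tool_rot": TCP orientation; "ft_force": force on the tool from outside, world axes, zero at the start; "ft_torque": the same for the moment, N m; "grip_width": finger opening in m; "grasp_force": force on a finger pad.
Only numpy, scipy, OpenCV 4.12 (cv2) and the standard library are available. Lean on these libraries where they do the work, as an engineer would, in place of code of your own. Each camera call takes 0.05 s, during which the arm holds its last target. There are 200 camera calls.

TASK

Clamp the wooden offcut in the blue hold-down clamp: turn the upright red lever clockwise (seen from above) to screw its bolt down until the foot is snug on the wood, firm but not cranked hard, and only then fold the lever all the way down flat so that it stays closed. Leave the tape roll and the pencil alone.

Things in the scene. Friction and masses are not known exactly. Their poses are not given: they have to be found in the camera images.
- clamp: blue steel hold-down clamp fixed to the table: base plate 100 x 112 mm, 12 mm high, two posts, cross beam (34 mm along x, 106 mm along y, top 76 mm above the table, low boss to 83 mm). Origin: centre of the underside, on the bolt's vertical axis; z up, x the way the offcut runs. The offcut (40 x 120 x 18 mm) lies between guide strips on a packing whose height varies by 1.6 mm either way.
- pivot (a point): pin on which the red lever folds, on the bolt's vertical axis in the steel fork of its head; 108 mm above the table at bolt angle 0, 1.2 mm lower per radian screwed in. z up; turns with the bolt: x points to the side to which the lever folds, y along the pin. The fork is 36 mm wide along y and reaches 7 mm above the pin.
- lever_mid (a point): point on the red lever 42 mm from the pin, mid-thickness: pinch the upright lever here across its 10 mm thickness (x) to turn the bolt. Flat faces 24 mm wide (y); the lever ends 78 mm from the pin. z runs from the pin to the free end; x points the way the lever folds (level while upright, down when folded).
- lever (a joint): fold of the lever, rad: 0 upright (as found), 1.571 folded flat against its stop. It folds only towards x of pivot, against a stiff cam that resists with a steady 0.25 N m (about 6 N at mid-lever) and stays where it is left. Folding presses the foot down by a further 0.6 mm, which adds about 7 N on the wood.
- bolt (a joint): bolt angle, rad, growing clockwise seen from above (screwing in); starts at 0, ends at 7.6. Thread friction is a steady 0.08 N m; the bolt stays where left. The foot first touches the wood at 3.0 to 5.7: not known, must be felt. From then the moment rises above the steady one, by about 0.05 N m after 0.2 rad, 0.08 after 0.5, 0.12 after 1.1. Snug is 0.2 to 1.0 rad past first touch, best 0.5.
- plunger: the plunger in the bolt, with a round rubber-faced foot, 35 mm wide, at its lower end that bears on the wood through a spring (about 13 N more per radian screwed in after first touch). Origin on the bolt axis, level with the underside of the clamp at bolt angle 0, lever upright; 1.2 mm lower per radian screwed in and up to 0.6 mm more as the lever folds. z up; turns with the bolt.
- tape_roll: loose roll of masking tape lying flat, 96 mm across, 24 mm high; bystander; origin at the centre of its underside.
- pencil: loose flat red pencil 168 mm long, 12 x 10 mm; bystander; origin at the centre of its underside, its length along x.

How it is judged:
On the way:
1. the bolt is screwed in until the foot bears on the wood, 2 to 15 N, with the lever still upright (fold under 0.25 rad) (contact force between plunger and anything else between 2 and 15 N and value of joint lever below 0.25 rad), for 0.2 s.
At the end, for the whole second after the job is handed in: The lever is folded flat (over 1.5 rad) and stays so, and the foot presses on the offcut with 8 to 22.5 N, which follows from a bolt that was snug (0.2 to 1.0 rad past first touch) before folding (value of joint lever above 1.5 rad and contact force between plunger and anything else between 8 and 22.5 N).
It fails at once if the tape roll or the pencil is moved by 15 mm or more (distance of any of tape_roll, pencil from where it was at the start of the episode above 0.015 m).
It fails at once if the foot dents the wood: it presses with more than 25 N (contact force between plunger and anything else above 25 N).
It also fails if it takes over 72 s, if anything falls off the work surface, if the arm or the gripper's body presses on something with over 40 N, if the wrist force passes 120 N, or if a joint passes its speed limit or range.

## Working session

There is one attempt and no reset: what is moved stays moved. The work goes in short steps, Python scripts to look and compute and a tool call to move; the robot and the scene stay as the last step left them, time stands still between calls to the robot, and variables do not carry over. Pictures are saved under pics/ and viewed, at most 10 in all, crops included, and the job is handed in when it is done.

Besides the shell and the picture viewer there is one more tool, called by a JSON object that holds its "api" and its "payload", one argument or row to a line. apply_moves: Moves the arm, as the interface text tells. Its arguments: {"type":"object","properties":{"targets":{"type":"array","items":{"type":"array","items":{"type":"array","items":{"type":"number"}}}}},"required":["targets"]}

```bash
mkdir -p pics; cat > h.py <<'E'
import numpy as np, cv2
from workcell import get_obs, imaging, order
def pts(name):
    im,d=imaging.camera(name); c=imaging.get_calibration(name)
    K=np.array(c["camera_matrix"]);R=np.array(c["rotation"]);e=np.array(c["eye"])
    v,u=np.mgrid[:480,:640]
    r=np.dstack([(u-K[0,2])/K[0,0],(v-K[1,2])/K[1,1],np.ones(u.shape)])*d[...,None]
    P=r@R.T+e; P[d==0]=np.nan
    return im,d,P
E
python3 - <<'E'
from h import *
print(get_obs())
for n in("scene","top"):
    im,d,P=pts(n); cv2.imwrite(f"pics/{n}0.png",im)
    c=imaging.get_calibration(n); print(n,c)
    h=cv2.cvtColor(im,cv2.COLOR_BGR2HSV)
    red=((h[...,0]<8)|(h[...,0]>172))&(h[...,1]>130)&(h[...,2]>60)
    nn,l,s,ce=cv2.connectedComponentsWithStats(red.astype(np.uint8))
    for i in range(1,nn):
        if s[i,4]>60:
            q=P[l==i]; print("red",s[i],ce[i],np.nanmedian(q,0).round(4),np.nanpercentile(q,[3,97],axis=0).round(4).tolist())
    bl=(abs(h[...,0].astype(int)-110)<14)&(h[...,1]>110)
    nn,l,s,ce=cv2.connectedComponentsWithStats(bl.astype(np.uint8))
    for i in range(1,nn):
        if s[i,4]>100:
            q=P[l==i]; print("blue",s[i],np.nanmedian(q,0).round(4),np.nanpercentile(q,[3,97],axis=0).round(4).tolist())
E
```

```text
{'clock': 0.0, 'joint_pos': array([1.12600491e+00, 2.41413957e-01, 3.73205636e-03, 1.33519445e+00,
       1.91497266e-05, 1.57080316e+00]), 'joint_vel': array([-1.60790844e-03, -6.23380750e-05,  4.09691599e-04,  2.68929847e-04,
        1.29261346e-03, -4.46900746e-04]), 'tau': array([-1.09881021e-03, -3.72318041e+01,  2.52408063e+01,  1.70151133e-02,
       -3.31080435e-05,  1.24179996e-05]), 'eef_pos': array([0.21487555, 0.45081907, 0.24741542]), 'tool_rot': array([ 2.20570186e-01,  9.75370551e-01, -1.01228593e-03, -2.38727558e-04]), 'ft_force': array([-0.51216421,  0.32908203,  0.28049638]), 'ft_torque': array([ 0.05343132,  0.03627961, -0.02770101]), 'grasp_force': 0.0, 'grip_width': 0.08578118946903872}Traceback (most recent call last):
  File "<stdin>", line 4, in <module>
  File "h.py", line 8, in pts
    P=r@R.T+e; P[d==0]=np.nan
      ~^~~~
ValueError: matmul: Input operand 1 has a mismatch in its core dimension 0, with gufunc signature (n?,k),(k,m?)->(n?,m?) (size 4 is different from 3)
```

```bash
sed -i 's/R=np.array(c\["rotation"\])/R=Rot.from_quat(c["rotation"]).as_matrix()/; 1a from scipy.spatial.transform import Rotation as Rot' h.py
python3 - <<'E'
from h import *
for n in("scene","top"):
    im,d,P=pts(n); cv2.imwrite(f"pics/{n}0.png",im)
    c=imaging.get_calibration(n); print(n,c)
    h=cv2.cvtColor(im,cv2.COLOR_BGR2HSV)
    red=((h[...,0]<8)|(h[...,0]>172))&(h[...,1]>130)&(h[...,2]>60)
    nn,l,s,ce=cv2.connectedComponentsWithStats(red.astype(np.uint8))
    for i in range(1,nn):
        if s[i,4]>60:
            q=P[l==i]; print("red",s[i],ce[i],np.nanmedian(q,0).round(4),np.nanpercentile(q,[3,97],axis=0).round(4).tolist())
    bl=(abs(h[...,0].astype(int)-110)<14)&(h[...,1]>110)
    nn,l,s,ce=cv2.connectedComponentsWithStats(bl.astype(np.uint8))
    for i in range(1,nn):
        if s[i,4]>100:
            q=P[l==i]; print("blue",s[i],np.nanmedian(q,0).round(4),np.nanpercentile(q,[3,97],axis=0).round(4).tolist())
E
```

```text
scene {'camera_matrix': array([[616.78607661,   0.        , 318.12664022],
       [  0.        , 616.78607661, 243.59616168],
       [  0.        ,   0.        ,   1.        ]]), 'eye': array([-0.19558289, -0.57111677,  0.65779112]), 'rotation': array([ 0.79633819, -0.36323736,  0.19858002, -0.44098762])}
red [271 184   9  39 285] [275.03157895 202.71578947] [0.4608 0.1012 0.1528] [[0.4575, 0.0957, 0.1166], [0.4652, 0.1145, 0.183]]
red [119 205  20  15  85] [130.83529412 213.63529412] [0.3947 0.4588 0.0251] [[0.3861, 0.4518, 0.0172], [0.4022, 0.5153, 0.0321]]
red [438 321  10  17  66] [442.33333333 329.43939394] [ 0.4672 -0.2385  0.0523] [[0.4641, -0.2461, 0.0378], [0.4698, -0.2299, 0.0666]]
blue [269 241  26  16 243] [0.4489 0.0769 0.0746] [[0.4339, 0.058, 0.071], [0.4669, 0.1032, 0.0769]]
blue [258 270  56  22 279] [0.436  0.0644 0.0108] [[0.4021, 0.0424, 0.0073], [0.4908, 0.0976, 0.0133]]
top {'camera_matrix': array([[449.09027216,   0.        , 320.35577415],
       [  0.        , 449.09027216, 232.12457013],
       [  0.        ,   0.        ,   1.        ]]), 'eye': array([ 0.29599384, -0.01678319,  0.95773102]), 'rotation': array([ 0.70668327, -0.70269956,  0.0486613 , -0.06666463])}
red [256 206  17  14 107] [264.30841121 211.85046729] [0.461  0.1033 0.1811] [[0.4568, 0.0969, 0.1267], [0.4699, 0.1163, 0.1873]]
red [ 89 246  21  16  62] [102.83870968 253.91935484] [0.4004 0.4602 0.028 ] [[0.3874, 0.4547, 0.0217], [0.4177, 0.4941, 0.0337]]
blue [ 242  196   65   61 1294] [0.4572 0.0895 0.0294] [[0.4087, 0.0493, 0.0091], [0.5199, 0.1672, 0.0823]]
```

View pics/scene0.png

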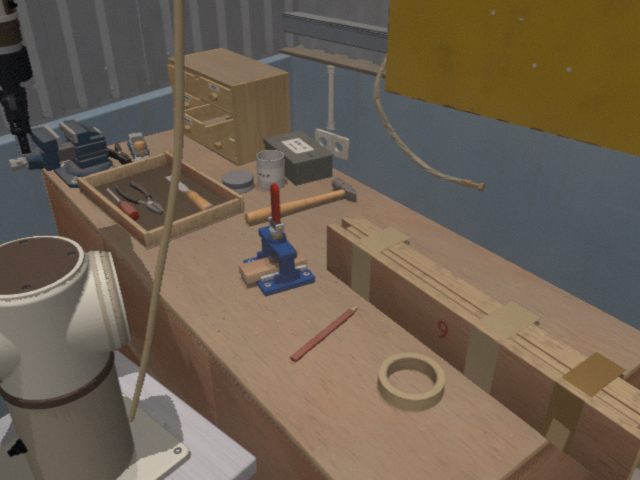

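View pics/top0.png

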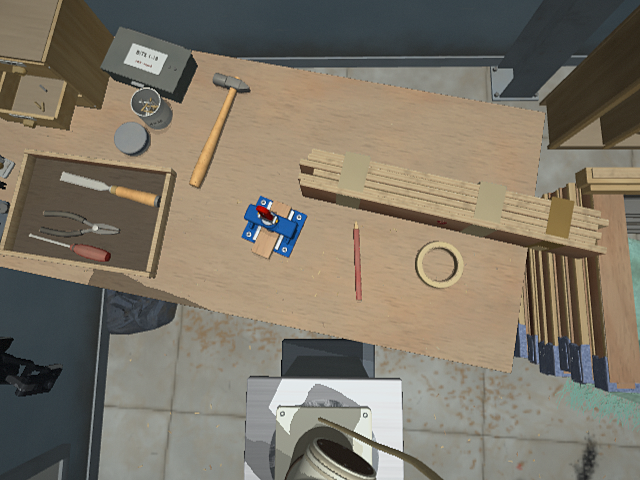

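```bash
python3 - <<'E'
from h import *
a=cv2.imread("pics/scene0.png")[175:300,232:322]; b=cv2.imread("pics/top0.png")[190:262,238:312]
f=lambda i,k:cv2.resize(i,None,fx=k,fy=k,interpolation=cv2.INTER_CUBIC)
A=f(a,4.6);B=f(b,5)
B=cv2.copyMakeBorder(B,0,max(0,A.shape[0]-B.shape[0]),0,0,cv2.BORDER_CONSTANT)[:A.shape[0]]
cv2.imwrite("pics/crop.png",np.hstack([A,B])); print(A.shape,B.shape)
im,d,P=pts("top")
h=cv2.cvtColor(im,cv2.COLOR_BGR2HSV)
bl=(abs(h[...,0].astype(int)-110)<14)&(h[...,1]>110)
c=imaging.get_calibration("top");K=c["camera_matrix"];R=Rot.from_quat(c["rotation"]).as_matrix();e=c["eye"]
def onz(uv,z):
    r=np.c_[(uv-[K[0,2],K[1,2]])/[K[0,0],K[1,1]],np.ones(len(uv))]@R.T
    return (e+r*((z-e[2])/r[:,2])[:,None])[:,:2]
v,u=np.nonzero(bl&(P[...,2]>.066)&(P[...,2]<.09)); X=onz(np.c_[u,v].astype(float),.076)
print("beam",cv2.minAreaRect(X.astype(np.float32)*1000),X.mean(0),len(X))
red=((h[...,0]<8)|(h[...,0]>172))&(h[...,1]>130)
red[:190]=0;red[240:]=0;red[:,:240]=0;red[:,300:]=0
for zl in(.17,.178):
  v,u=np.nonzero(red&(P[...,2]>zl)); X=onz(np.c_[u,v].astype(float),.186)
  print("levtop",cv2.minAreaRect(X.astype(np.float32)*1000),X.mean(0),len(X))
v,u=np.nonzero(bl&(P[...,2]<.02)&(P[...,2]>.006)); X=onz(np.c_[u,v].astype(float),.012)
print("base",cv2.minAreaRect(X.astype(np.float32)*1000),len(X))
E
```

```text
(575, 414, 3) (575, 370, 3)
beam ((463.66845703125, 107.20477294921875), (106.46550750732422, 34.15228271484375), 67.18145751953125) [0.46039434 0.10373606] 607
levtop ((462.45904541015625, 106.1119155883789), (23.343795776367188, 10.327140808105469), 63.498077392578125) [0.46247271 0.10607044] 75
levtop ((463.3510437011719, 107.02225494384766), (20.92238998413086, 9.532739639282227), 63.426578521728516) [0.46339714 0.10703196] 63
base ((516.0719604492188, 387.0954284667969), (695.1974487304688, 118.27792358398438), 79.69217681884766) 611
```

View pics/crop.png

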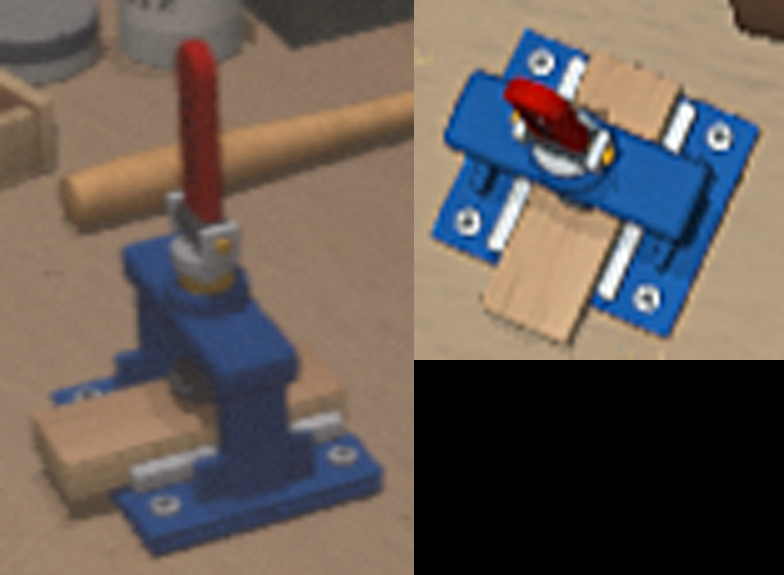

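The top view gives the clamp axis at about (0.464, 0.107). The lever's wide axis is about 65° from x, so I pinch along about 155°. I can't tell yet which way it folds and will feel for that later.

{"api": "apply_moves", "payload": {
  "targets": [
    [[0.39,-0.54,0,5.7,1],[0.39,-0.54,0,5.7,1],[0.39,-0.54,0,5.7,1],[0.39,-0.54,0,5.7,1],[0.39,-0.54,0,5.7,1],[0.39,-0.54,0,5.7,1],[0.39,-0.54,0,5.7,1],[0.39,-0.54,0,5.7,1]]
  ]
}}

```text
clock: 0.87
eef_pos: [0.3404, 0.2773, 0.2482]
tool_rot: [-0.177, 0.984, -0.0, -0.0]
ft_force: [-0.5, 0.3, -0.6]
grip_width: 0.0852
grasp_force: 0.0
```

{"api": "apply_moves", "payload": {
  "targets": [
    [[0.39,-0.54,0,5.7,1],[0.39,-0.54,0,5.7,1],[0.39,-0.54,0,5.7,1],[0.39,-0.54,0,5.7,1],[0.39,-0.54,0,5.7,1],[0.39,-0.54,0,5.7,1],[0.39,-0.54,0,5.7,1],[0.38,-0.5,0,5.7,1]]
  ]
}}

```text
clock: 1.53
eef_pos: [0.4648, 0.106, 0.2482]
tool_rot: [-0.544, 0.839, 0.0, -0.0]
ft_force: [-0.4, 1.0, 0.1]
grip_width: 0.0855
grasp_force: 0.0
```

{"api": "apply_moves", "payload": {
  "targets": [
    [[0,0,0,0,1],[0,0,0,0,1]]
  ]
}}

```text
clock: 1.7
eef_pos: [0.4646, 0.1064, 0.2479]
tool_rot: [-0.541, 0.841, 0.0, -0.0]
ft_force: [-0.2, -0.1, 0.5]
grip_width: 0.0854
grasp_force: 0.0
```

```bash
cat > s.py <<'E'
from h import *
o=get_obs(); R=Rot.from_quat(o["tool_rot"]).as_matrix()
print(round(o["clock"],2),o["eef_pos"].round(4),"yaw",np.degrees(np.arctan2(R[1,1],R[0,1])).round(2),"j",o["joint_pos"].round(3),"F",o["ft_force"].round(2),"M",o["ft_torque"].round(3),"tau6",o["tau"][5].round(4),"w",round(o["grip_width"],4))
E
python3 s.py
```

```text
1.7 [0.4646 0.1064 0.2479] yaw 155.5 j [ 0.225  0.195 -0.054  1.322  0.    -0.918] F [-0.24 -0.15  0.47] M [ 0.039  0.027 -0.016] tau6 -0.1276 w 0.0854
```

{"api": "apply_moves", "payload": {
  "targets": [
    [[-0.01,0.01,-0.5,0,1],[0,0,-0.5,0,1],[0,0,-0.5,0,1],[0,0,-0.5,0,1],[0,0,-0.5,0,1],[0,0,0,0,1],[0,0,0,0,0]]
  ]
}}

```text
clock: 2.28
eef_pos: [0.4624, 0.1083, 0.1477]
tool_rot: [-0.543, 0.84, 0.001, -0.001]
ft_force: [0.3, -0.2, 1.3]
grip_width: 0.0755
grasp_force: 0.0
```

{"api": "apply_moves", "payload": {
  "targets": [
    [[0,0,0,0,-0.5],[0,0,0,0,-1],[0,0,0,0,-1],[0,0,0,0,-1],[0,0,0,0,-1],[0,0,0,0,-1]]
  ]
}}

```text
clock: 2.78
eef_pos: [0.4648, 0.1076, 0.1491]
tool_rot: [-0.542, 0.84, -0.001, 0.001]
ft_force: [0.5, -1.2, 2.3]
grip_width: 0.009
grasp_force: 59.6
```

```bash
python3 s.py
```

```text
2.78 [0.4648 0.1076 0.1491] yaw 155.69 j [ 2.280e-01  2.640e-01 -2.340e-01  1.071e+00 -1.000e-03 -9.190e-01] F [ 0.5  -1.22  2.25] M [-0.253 -0.309 -0.01 ] tau6 -0.0551 w 0.009
```

{"api": "apply_moves", "payload": {
  "targets": [
    [[0,0,-0.004,-5,-1],[0,0,-0.004,-5,-1],[0,0,-0.004,-5,-1],[0,0,-0.004,-5,-1],[0,0,-0.004,-5,-1],[0,0,-0.004,-5,-1]]
  ]
}}

```text
clock: 3.28
eef_pos: [0.4642, 0.1082, 0.1484]
tool_rot: [-0.305, 0.952, 0.0, 0.001]
ft_force: [-0.9, 2.2, 5.7]
grip_width: 0.0088
grasp_force: 60.2
```

```bash
python3 s.py
```

```text
3.28 [0.4642 0.1082 0.1484] yaw 125.49 j [ 2.280e-01  2.640e-01 -2.360e-01  1.069e+00  1.000e-03 -3.910e-01] F [-0.89  2.25  5.69] M [-0.002  0.384  0.047] tau6 -0.7774 w 0.0088
```

{"api": "apply_moves", "payload": {
  "targets": [
    [[0,0,-0.004,-7,-1],[0,0,-0.004,-7,-1],[0,0,-0.004,-7,-1],[0,0,-0.004,-7,-1],[0,0,-0.004,-7,-1],[0,0,-0.004,-7,-1],[0,0,-0.004,-7,-1],[0,0,-0.004,-7,-1]]
  ]
}}

```text
clock: 3.95
eef_pos: [0.4641, 0.1096, 0.1473]
tool_rot: [0.178, 0.984, 0.002, 0.0]
ft_force: [-2.2, 5.5, 5.9]
grip_width: 0.0091
grasp_force: 60.1
```

{"api": "apply_moves", "payload": {
  "targets": [
    [[0,0,-0.004,-7,-1],[0,0,-0.004,-7,-1],[0,0,-0.004,-7,-1],[0,0,-0.004,-7,-1],[0,0,-0.004,-7,-1],[0,0,-0.004,-4,-1],[0,0,-0.001,-3,-1],[0,0,-0.001,-3,-1]]
  ]
}}

```text
clock: 4.62
eef_pos: [0.4649, 0.1104, 0.1464]
tool_rot: [0.54, 0.842, 0.003, -0.001]
ft_force: [-0.4, 8.1, 4.5]
grip_width: 0.0093
grasp_force: 59.9
```

```bash
python3 s.py
```

```text
4.62 [0.4649 0.1104 0.1464] yaw 24.67 j [ 0.23   0.267 -0.238  1.062  0.005  1.37 ] F [-0.41  8.07  4.46] M [1.382 0.088 0.12 ] tau6 -0.4253 w 0.0093
```

{"api": "apply_moves", "payload": {
  "targets": [
    [[0,0,-0.001,-3,-1],[0,0,-0.001,-3,-1],[0,0,-0.001,-3,-1]]
  ]
}}

```text
clock: 4.87
eef_pos: [0.4652, 0.1105, 0.1462]
tool_rot: [0.604, 0.797, 0.003, -0.001]
ft_force: [0.8, 8.0, 3.4]
grip_width: 0.0094
grasp_force: 59.7
```

```bash
python3 s.py
```

```text
4.87 [0.4652 0.1105 0.1462] yaw 15.68 j [ 0.23   0.267 -0.238  1.061  0.005  1.527] F [0.85 8.03 3.4 ] M [1.363 0.012 0.06 ] tau6 -0.4358 w 0.0094
```

{"api": "apply_moves", "payload": {
  "targets": [
    [[0,0.04,-0.001,-3,-1],[0,0.04,-0.001,-3,-1],[0,0,-0.001,-3,-1],[0,0,-0.001,-3,-1],[0,0,-0.001,-3,-1]]
  ]
}}

```text
clock: 5.28
eef_pos: [0.4656, 0.111, 0.1459]
tool_rot: [0.704, 0.711, 0.001, 0.001]
ft_force: [2.6, -0.1, 2.3]
grip_width: 0.0094
grasp_force: 59.7
```

```bash
python3 s.py
```

```text
5.28 [0.4656 0.111  0.1459] yaw 0.56 j [ 2.340e-01  2.680e-01 -2.370e-01  1.061e+00 -1.000e-03  1.795e+00] F [ 2.63 -0.09  2.25] M [-0.096 -0.307  0.041] tau6 -0.4362 w 0.0094
```

{"api": "apply_moves", "payload": {
  "targets": [
    [[0,0,-0.001,-3,-1],[0,0,-0.001,-3,-1],[0.005,-0.01,-0.001,-3,-1],[0,0,-0.001,-3,-1],[0,0,-0.001,-3,-1]]
  ]
}}

```text
clock: 5.7
eef_pos: [0.466, 0.1109, 0.1456]
tool_rot: [0.79, 0.613, 0.002, 0.001]
ft_force: [3.1, 1.0, 1.2]
grip_width: 0.0092
grasp_force: 59.6
```

```bash
python3 s.py
```

```text
5.7 [0.466  0.1109 0.1456] yaw -14.44 j [ 0.234  0.269 -0.237  1.06   0.     2.056] F [3.08 0.95 1.24] M [-0.003 -0.523  0.051] tau6 -0.4342 w 0.0092
```

{"api": "apply_moves", "payload": {
  "targets": [
    [[0,0,-0.001,-3,-1],[0,0,-0.001,-3,-1],[0.005,-0.01,-0.001,-3,-1],[0,0,-0.001,-3,-1],[0,0,-0.001,-3,-1]]
  ]
}}

```text
clock: 6.12
eef_pos: [0.4664, 0.1107, 0.1453]
tool_rot: [0.864, 0.504, 0.002, 0.001]
ft_force: [3.7, 0.4, 0.3]
grip_width: 0.0095
grasp_force: 59.5
```

```bash
python3 s.py
```

```text
6.12 [0.4664 0.1107 0.1453] yaw -29.43 j [ 0.233  0.27  -0.237  1.059  0.     2.317] F [3.73 0.4  0.27] M [ 0.078 -0.608  0.077] tau6 -0.4331 w 0.0095
```

{"api": "apply_moves", "payload": {
  "targets": [
    [[0.02,0,-0.001,-3,-1],[0.02,0,-0.001,-3,-1],[0,0,-0.001,-3,-1]]
  ]
}}

```text
clock: 6.37
eef_pos: [0.4668, 0.1105, 0.145]
tool_rot: [0.9, 0.435, 0.001, -0.0]
ft_force: [0.8, 0.8, 2.0]
grip_width: 0.0093
grasp_force: 59.8
```

```bash
python3 s.py
```

```text
6.37 [0.4668 0.1105 0.145 ] yaw -38.42 j [ 2.320e-01  2.720e-01 -2.340e-01  1.062e+00  1.000e-03  2.474e+00] F [0.82 0.76 1.99] M [ 0.089 -0.013  0.073] tau6 -0.4428 w 0.0093
```

{"api": "apply_moves", "payload": {
  "targets": [
    [[0,-0.01,-0.001,-3,-1],[0,0,-0.001,-3,-1],[0,0,-0.001,-3,-1]]
  ]
}}

```text
clock: 6.62
eef_pos: [0.467, 0.1103, 0.1449]
tool_rot: [0.932, 0.363, 0.001, -0.0]
ft_force: [0.2, 2.1, 2.0]
grip_width: 0.0088
grasp_force: 59.7
```

```bash
python3 s.py
```

```text
6.62 [0.467  0.1103 0.1449] yaw -47.41 j [ 2.320e-01  2.720e-01 -2.350e-01  1.061e+00  1.000e-03  2.630e+00] F [0.22 2.11 2.01] M [ 0.15  -0.219  0.062] tau6 -0.4401 w 0.0088
```

{"api": "apply_moves", "payload": {
  "targets": [
    [[0,-0.01,-0.001,-3,-1],[0,0,-0.001,-3,-1],[0,0,-0.001,-3,-1]]
  ]
}}

```text
clock: 6.87
eef_pos: [0.4671, 0.1101, 0.1447]
tool_rot: [0.957, 0.289, 0.001, -0.0]
ft_force: [1.8, 2.4, 0.4]
grip_width: 0.0094
grasp_force: 59.5
```

```bash
python3 s.py
```

```text
6.87 [0.4671 0.1101 0.1447] yaw -56.41 j [ 2.310e-01  2.730e-01 -2.350e-01  1.060e+00  1.000e-03  2.786e+00] F [1.79 2.45 0.43] M [ 0.222 -0.303  0.087] tau6 -0.4399 w 0.0094
```

{"api": "apply_moves", "payload": {
  "targets": [
    [[0,-0.01,-0.001,-3,-1],[0,0,-0.001,-3,-1],[0,0,-0.001,-3,-1]]
  ]
}}

```text
clock: 7.12
eef_pos: [0.4672, 0.1098, 0.1445]
tool_rot: [0.977, 0.213, 0.002, -0.001]
ft_force: [1.7, 1.8, 0.9]
grip_width: 0.0095
grasp_force: 59.4
```

```bash
python3 s.py
```

```text
7.12 [0.4672 0.1098 0.1445] yaw -65.4 j [ 2.300e-01  2.730e-01 -2.350e-01  1.060e+00  1.000e-03  2.942e+00] F [1.71 1.78 0.92] M [ 0.305 -0.345  0.148] tau6 -0.4401 w 0.0095
```

{"api": "apply_moves", "payload": {
  "targets": [
    [[0,0,-0.001,-2.5,-1]]
  ]
}}

```text
clock: 7.2
eef_pos: [0.4673, 0.1097, 0.1445]
tool_rot: [0.981, 0.192, 0.002, -0.001]
ft_force: [2.6, 2.1, 0.7]
grip_width: 0.0094
grasp_force: 59.4
```

```bash
python3 s.py
```

```text
7.2 [0.4673 0.1097 0.1445] yaw -67.9 j [ 2.300e-01  2.730e-01 -2.350e-01  1.060e+00  1.000e-03  2.986e+00] F [2.59 2.1  0.66] M [ 0.181 -0.374  0.102] tau6 -0.3008 w 0.0094
```

{"api": "apply_moves", "payload": {
  "targets": [
    [[0,0,-0.001,-2.5,-1]]
  ]
}}

```text
clock: 7.28
eef_pos: [0.4673, 0.1097, 0.1444]
tool_rot: [0.985, 0.17, 0.002, -0.001]
ft_force: [2.7, 2.3, 0.8]
grip_width: 0.0095
grasp_force: 59.4
```

```bash
python3 s.py
```

```text
7.28 [0.4673 0.1097 0.1444] yaw -70.39 j [ 2.300e-01  2.730e-01 -2.350e-01  1.059e+00  1.000e-03  3.029e+00] F [2.7  2.31 0.76] M [ 0.174 -0.412  0.013] tau6 -0.3503 w 0.0095
```

{"api": "apply_moves", "payload": {
  "targets": [
    [[0,0,-0.001,-2.5,-1]]
  ]
}}

```text
clock: 7.37
eef_pos: [0.4673, 0.1096, 0.1444]
tool_rot: [0.989, 0.149, 0.002, -0.001]
ft_force: [1.8, 1.3, 0.9]
grip_width: 0.0093
grasp_force: 59.4
```

```bash
python3 s.py
```

```text
7.37 [0.4673 0.1096 0.1444] yaw -72.89 j [ 2.300e-01  2.730e-01 -2.350e-01  1.059e+00  1.000e-03  3.073e+00] F [1.79 1.33 0.93] M [ 0.199 -0.428  0.095] tau6 -0.3547 w 0.0093
```

{"api": "apply_moves", "payload": {
  "targets": [
    [[0,0,0,0,0],[0,0,0,0,0.5],[0,0,0,0,0.5],[0,0,0,0,0.5],[0,0,0,6,0.5],[0,0,0,6,0.5]]
  ]
}}

```text
clock: 7.87
eef_pos: [0.4657, 0.1088, 0.1436]
tool_rot: [0.967, 0.255, -0.0, 0.0]
ft_force: [0.3, -0.1, -0.3]
grip_width: 0.064
grasp_force: 0.0
```

```bash
python3 s.py
```

```text
7.87 [0.4657 0.1088 0.1436] yaw -60.48 j [ 0.23   0.273 -0.237  1.061 -0.     2.856] F [ 0.34 -0.07 -0.29] M [-0.002 -0.004  0.036] tau6 1.093 w 0.064
```

{"api": "apply_moves", "payload": {
  "targets": [
    [[0,0,0,7,0.5],[0,0,0,7,0.5],[0,0,0,7,0.5],[0,0,0,7,0.5],[0,0,0,7,0.5],[0,0,0,7,0.5],[0,0,0,7,0.5],[0,0,0,7,0.5]]
  ]
}}

```text
clock: 8.53
eef_pos: [0.4657, 0.1088, 0.1436]
tool_rot: [0.734, 0.679, -0.0, -0.0]
ft_force: [-0.8, -0.8, 0.1]
grip_width: 0.064
grasp_force: 0.0
```

{"api": "apply_moves", "payload": {
  "targets": [
    [[0,0,0,7,0.5],[0,0,0,7,0.5],[0,0,0,7,0.5],[0,0,0,7,0.5],[0,0,0,7,0.5],[0,0,0,7,0.5],[0,0,0,7,0.5],[0,0,0,7,0.5]]
  ]
}}

```text
clock: 9.2
eef_pos: [0.4657, 0.1088, 0.1436]
tool_rot: [0.329, 0.944, -0.0, -0.0]
ft_force: [1.1, 0.5, -0.9]
grip_width: 0.0641
grasp_force: 0.0
```

{"api": "apply_moves", "payload": {
  "targets": [
    [[0,0,0,7,0.5],[0,0,0,7,0.5],[0,0,0,7,0.5],[0,0,0,7,0.5],[0,0,0,7,0.5],[0,0,0,7,0.5],[0,0,0,7,0.5],[0,0,0,7,0.5]]
  ]
}}

```text
clock: 9.87
eef_pos: [0.4657, 0.1088, 0.1436]
tool_rot: [-0.153, 0.988, -0.0, -0.0]
ft_force: [0.4, -0.4, -0.6]
grip_width: 0.0641
grasp_force: 0.0
```

{"api": "apply_moves", "payload": {
  "targets": [
    [[0,0,0,0,0.5],[0,0,0,0,0.5],[0,0,0,0,0.5]]
  ]
}}

```text
clock: 10.12
eef_pos: [0.4658, 0.1089, 0.1436]
tool_rot: [-0.148, 0.989, -0.0, -0.0]
ft_force: [0.0, 0.3, -0.4]
grip_width: 0.0639
grasp_force: 0.0
```

```bash
python3 s.py; python3 - <<'E'
from h import *
a=[]
for i in range(10):
    im,d=imaging.camera("top"); o=get_obs(); a.append([o["clock"],o["ft_torque"][2]])
print(np.round(a,3).tolist(), np.mean(a,0))
cv2.imwrite("pics/t1.png",im)
E
```

```text
10.12 [0.4658 0.1089 0.1436] yaw 107.08 j [ 0.23   0.273 -0.237  1.061 -0.    -0.068] F [ 0.    0.26 -0.4 ] M [0.034 0.01  0.008] tau6 0.0045 w 0.0639
[[10.167, 0.01], [10.217, 0.039], [10.267, 0.009], [10.317, 0.027], [10.367, 0.027], [10.417, 0.05], [10.467, 0.034], [10.517, -0.044], [10.567, 0.078], [10.617, -0.108]] [10.3917      0.01227506]
```

{"api": "apply_moves", "payload": {
  "targets": [
    [[0,0,0,0,-1],[0,0,0,0,-1],[0,0,0,0,-1],[0,0,0,0,-1],[0,0,0,0,-1],[0,0,0,0,-1],[0,0,0,0,-1]]
  ]
}}

```text
clock: 11.2
eef_pos: [0.4659, 0.1091, 0.1438]
tool_rot: [-0.15, 0.989, 0.0, 0.0]
ft_force: [0.3, 1.0, 1.4]
grip_width: 0.0095
grasp_force: 59.4
```

```bash
python3 s.py; cat > m.py <<'E'
from h import *
import sys
a=[get_obs()["ft_torque"][2]]
for i in range(int(sys.argv[1])):
    imaging.camera("top"); a.append(get_obs()["ft_torque"][2])
import subprocess; print(np.round(a,3),"mean",np.mean(a).round(4),"se",(np.std(a)/len(a)**.5).round(4)); import runpy; runpy.run_path("s.py")
E

```

```text
11.2 [0.4659 0.1091 0.1438] yaw 107.23 j [ 0.23   0.273 -0.237  1.061  0.    -0.071] F [0.26 0.95 1.38] M [0.208 0.153 0.035] tau6 0.0304 w 0.0095
```

{"api": "apply_moves", "payload": {
  "targets": [
    [[0,0,-0.001,-2,-1],[0,0,-0.001,-2,-1],[0,0,-0.001,-2,-1],[0,0,-0.001,-2,-1]]
  ]
}}

```text
clock: 11.53
eef_pos: [0.4659, 0.1091, 0.1437]
tool_rot: [-0.08, 0.997, 0.0, 0.0]
ft_force: [-1.4, 1.0, 0.6]
grip_width: 0.0094
grasp_force: 59.5
```

```bash
python3 m.py 16
```

```text
[ 0.049 -0.023 -0.121 -0.118 -0.078 -0.098 -0.085 -0.073 -0.109 -0.095
 -0.105 -0.022 -0.075 -0.069 -0.016 -0.034 -0.028] mean -0.0647 se 0.0108
12.33 [0.4659 0.1091 0.1436] yaw 99.22 j [ 0.23   0.273 -0.237  1.06   0.     0.069] F [-1.66  1.88  2.79] M [ 0.489  0.332 -0.028] tau6 -0.0477 w 0.0095
```

{"api": "apply_moves", "payload": {
  "targets": [
    [[0,0,-0.001,-3,-1],[0,0,-0.001,-3,-1],[0,0,-0.001,-3,-1],[0,0,-0.001,-3,-1]]
  ]
}}

```text
clock: 12.67
eef_pos: [0.4659, 0.109, 0.1434]
tool_rot: [0.025, 1.0, 0.0, -0.0]
ft_force: [-1.2, 1.9, 1.9]
grip_width: 0.0092
grasp_force: 59.6
```

```bash
python3 s.py
```

```text
12.67 [0.4659 0.109  0.1434] yaw 87.1 j [ 0.23   0.273 -0.238  1.06   0.     0.28 ] F [-1.22  1.87  1.86] M [0.439 0.293 0.103] tau6 -0.4403 w 0.0092
```

{"api": "apply_moves", "payload": {
  "targets": [
    [[0,0,-0.001,-3,-1],[0,0,-0.001,-3,-1],[0,0,-0.001,-3,-1]]
  ]
}}

```text
clock: 12.92
eef_pos: [0.4659, 0.1091, 0.1432]
tool_rot: [0.104, 0.995, 0.0, -0.0]
ft_force: [-0.1, 2.7, 1.3]
grip_width: 0.0093
grasp_force: 59.6
```

```bash
python3 s.py
```

```text
12.92 [0.4659 0.1091 0.1432] yaw 78.1 j [ 0.23   0.274 -0.238  1.059  0.     0.438] F [-0.14  2.69  1.29] M [0.483 0.216 0.076] tau6 -0.4398 w 0.0093
```

{"api": "apply_moves", "payload": {
  "targets": [
    [[0,0,-0.001,-3,-1],[0,0,-0.001,-3,-1],[0,0,-0.001,-3,-1]]
  ]
}}

```text
clock: 13.17
eef_pos: [0.4659, 0.109, 0.143]
tool_rot: [0.181, 0.983, 0.0, -0.0]
ft_force: [-1.7, 2.1, 1.1]
grip_width: 0.0094
grasp_force: 59.5
```

```bash
python3 s.py
```

```text
13.17 [0.4659 0.109  0.143 ] yaw 69.09 j [ 0.23   0.274 -0.238  1.059  0.     0.595] F [-1.72  2.06  1.11] M [0.474 0.222 0.09 ] tau6 -0.4393 w 0.0094
```

{"api": "apply_moves", "payload": {
  "targets": [
    [[0,0,-0.001,-3,-1],[0,0,-0.001,-3,-1],[0,0,-0.001,-3,-1]]
  ]
}}

```text
clock: 13.42
eef_pos: [0.4659, 0.109, 0.1428]
tool_rot: [0.258, 0.966, 0.0, -0.0]
ft_force: [-0.5, 1.7, 1.0]
grip_width: 0.0091
grasp_force: 59.4
```

```bash
python3 s.py
```

```text
13.42 [0.4659 0.109  0.1428] yaw 60.09 j [ 0.23   0.274 -0.238  1.059  0.     0.752] F [-0.48  1.68  1.04] M [0.435 0.223 0.101] tau6 -0.439 w 0.0091
```

{"api": "apply_moves", "payload": {
  "targets": [
    [[0,0,-0.001,-3,-1],[0,0,-0.001,-3,-1],[0,0,-0.001,-3,-1]]
  ]
}}

```text
clock: 13.67
eef_pos: [0.4658, 0.109, 0.1426]
tool_rot: [0.333, 0.943, -0.0, -0.0]
ft_force: [-0.9, 1.9, 0.4]
grip_width: 0.0093
grasp_force: 59.4
```

```bash
python3 s.py
```

```text
13.67 [0.4658 0.109  0.1426] yaw 51.09 j [ 0.23   0.274 -0.239  1.058  0.     0.909] F [-0.87  1.86  0.39] M [0.419 0.202 0.15 ] tau6 -0.4206 w 0.0093
```

{"api": "apply_moves", "payload": {
  "targets": [
    [[0,0,-0.001,-3,-1],[0,0,-0.001,-3,-1],[0,0,-0.001,-3,-1]]
  ]
}}

```text
clock: 13.92
eef_pos: [0.4658, 0.109, 0.1425]
tool_rot: [0.406, 0.914, -0.0, -0.0]
ft_force: [-0.9, 1.4, 0.1]
grip_width: 0.0095
grasp_force: 59.4
```

```bash
python3 s.py
```

```text
13.92 [0.4658 0.109  0.1425] yaw 42.1 j [ 0.23   0.274 -0.239  1.058  0.     1.066] F [-0.92  1.43  0.12] M [0.456 0.142 0.122] tau6 -0.4005 w 0.0095
```

{"api": "apply_moves", "payload": {
  "targets": [
    [[0,0,-0.001,-3,-1],[0,0,-0.001,-3,-1],[0,0,-0.001,-3,-1]]
  ]
}}

```text
clock: 14.17
eef_pos: [0.4658, 0.109, 0.1423]
tool_rot: [0.476, 0.879, -0.0, -0.0]
ft_force: [-1.1, 1.4, 1.0]
grip_width: 0.0093
grasp_force: 59.3
```

```bash
python3 s.py
```

```text
14.17 [0.4658 0.109  0.1423] yaw 33.11 j [ 0.23   0.274 -0.239  1.058  0.     1.223] F [-1.09  1.35  0.97] M [0.453 0.173 0.13 ] tau6 -0.3774 w 0.0093
```

{"api": "apply_moves", "payload": {
  "targets": [
    [[0,0,-0.001,-3,-1],[0,0,-0.001,-3,-1],[0,0,-0.001,-2,-1]]
  ]
}}

```text
clock: 14.42
eef_pos: [0.4658, 0.109, 0.1421]
tool_rot: [0.536, 0.844, -0.0, -0.0]
ft_force: [-1.6, 2.1, 0.1]
grip_width: 0.0094
grasp_force: 59.3
```

```bash
python3 s.py
```

```text
14.42 [0.4658 0.109  0.1421] yaw 25.12 j [ 0.23   0.275 -0.239  1.057  0.     1.362] F [-1.55  2.06  0.15] M [0.417 0.1   0.172] tau6 -0.0797 w 0.0094
```

{"api": "apply_moves", "payload": {
  "targets": [
    [[0,0,0,0,-1],[0,0,0,0,-1],[0,0,0,0,-1],[0,0,0,0,-0.3],[0,0,0,0,-0.3],[0,0,0,0,-0.3],[0,0,0,0,-0.3],[0,0,0,0,-0.3]]
  ]
}}

```text
clock: 15.08
eef_pos: [0.4661, 0.1088, 0.1427]
tool_rot: [0.536, 0.844, -0.0, 0.0]
ft_force: [-0.2, 0.1, -0.1]
grip_width: 0.0298
grasp_force: 0.0
```

```bash
python3 s.py
```

```text
15.08 [0.4661 0.1088 0.1427] yaw 25.21 j [ 0.229  0.274 -0.239  1.058 -0.     1.36 ] F [-0.24  0.12 -0.07] M [-0.022 -0.011 -0.009] tau6 -0.0011 w 0.0298
```

{"api": "apply_moves", "payload": {
  "targets": [
    [[0.08,0.04,0,0,-0.3],[0.08,0.04,0,0,-0.3],[0.05,0.02,0,0,-0.3]]
  ]
}}

```text
clock: 15.33
eef_pos: [0.475, 0.1132, 0.1427]
tool_rot: [0.536, 0.844, 0.0, 0.0]
ft_force: [-1.9, -0.8, 2.6]
grip_width: 0.0298
grasp_force: 2.2
```

{"api": "apply_moves", "payload": {
  "targets": [
    [[0.03,0.014,0,0,-0.3],[0,0,0,0,-0.3]]
  ]
}}

```text
clock: 15.5
eef_pos: [0.4749, 0.1132, 0.1423]
tool_rot: [0.536, 0.844, -0.001, -0.001]
ft_force: [-3.0, -2.2, 1.6]
grip_width: 0.03
grasp_force: 1.7
```

{"api": "apply_moves", "payload": {
  "targets": [
    [[0.03,0.014,0,0,-0.3],[0,0,0,0,-0.3]]
  ]
}}

```text
clock: 15.67
eef_pos: [0.4751, 0.1133, 0.1423]
tool_rot: [0.536, 0.844, -0.002, -0.001]
ft_force: [-5.9, -3.3, 4.3]
grip_width: 0.0299
grasp_force: 3.3
```

```bash
python3 s.py
```

```text
15.67 [0.4751 0.1133 0.1423] yaw 25.2 j [ 2.350e-01  2.950e-01 -2.100e-01  1.069e+00 -1.000e-03  1.366e+00] F [-5.91 -3.31  4.27] M [-0.612  1.129 -0.01 ] tau6 0.0059 w 0.0299
```

{"api": "apply_moves", "payload": {
  "targets": [
    [[0.03,0.014,0,0,-0.3],[0.03,0.014,0,0,-0.3],[0,0,0,0,-0.3]]
  ]
}}

```text
clock: 15.92
eef_pos: [0.4753, 0.1134, 0.1422]
tool_rot: [0.536, 0.844, -0.004, -0.002]
ft_force: [-10.7, -5.7, 9.4]
grip_width: 0.0297
grasp_force: 6.3
```

{"api": "apply_moves", "payload": {
  "targets": [
    [[0.03,0.014,0,0,-0.3],[0,0,0,0,-0.3]]
  ]
}}

```text
clock: 16.08
eef_pos: [0.4754, 0.1134, 0.1421]
tool_rot: [0.536, 0.844, -0.005, -0.003]
ft_force: [-13.1, -6.7, 10.2]
grip_width: 0.0301
grasp_force: 7.8
```

Pushing towards +u met a hard stop at about 15 N, so the lever folds the other way. I'll back off, go up and over, and push from the other side with the fingers closed.

{"api": "apply_moves", "payload": {
  "targets": [
    [[-0.12,-0.06,0,0,-0.3],[-0.13,-0.06,0,0,-0.3],[0,0,0.4,0,-0.3],[0,0,0.6,0,-0.3],[0,0,0.6,0,-0.3],[0,0,0.4,0,-0.3],[0,0,0,0,-0.3]]
  ]
}}

```text
clock: 16.67
eef_pos: [0.4732, 0.1118, 0.2265]
tool_rot: [0.536, 0.844, 0.003, 0.003]
ft_force: [1.3, 0.2, 0.3]
grip_width: 0.0299
grasp_force: 0.0
```

{"api": "apply_moves", "payload": {
  "targets": [
    [[0.2,0.1,0,0,-1],[0.2,0.1,0,0,-1],[0.2,0.1,0,0,-1],[0,0,0,0,-1],[0,0,0,0,-1],[0,0,0,0,-1]]
  ]
}}

```text
clock: 17.17
eef_pos: [0.494, 0.123, 0.2215]
tool_rot: [0.536, 0.844, -0.001, -0.001]
ft_force: [-0.7, -0.0, 0.4]
grip_width: -0.0
grasp_force: 0.0
```

```bash
python3 s.py; python3 - <<'E'
from h import *
im,d=imaging.camera("scene"); cv2.imwrite("pics/s2.png",cv2.resize(im[120:320,180:380],None,fx=3,fy=3))
E
```

```text
17.17 [0.494  0.123  0.2215] yaw 25.23 j [ 0.244  0.273 -0.022  1.278 -0.     1.374] F [-0.69 -0.02  0.4 ] M [-0.006 -0.005 -0.08 ] tau6 0.0004 w -0.0
```

View pics/s2.png

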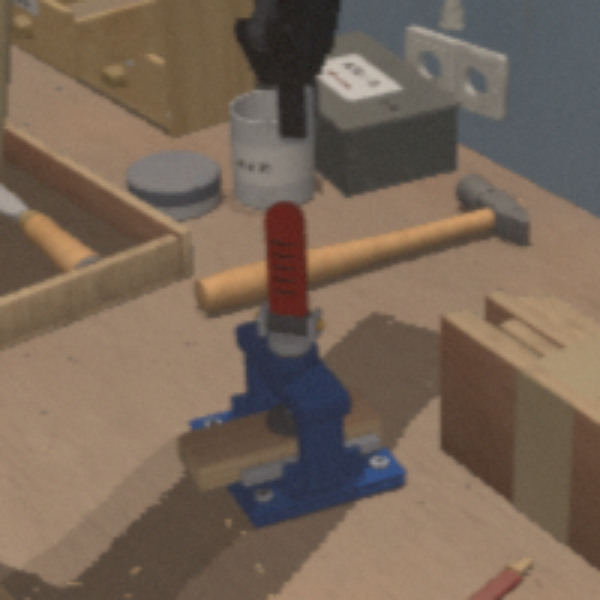

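The lever is still upright (crop pixel 287,260) and the closed fingers are behind it. Next I descend and push towards −u.

{"api": "apply_moves", "payload": {
  "targets": [
    [[0,0,-0.4,0,-1],[0,0,-0.4,0,-1],[0,0,-0.4,0,-1],[0,0,0,0,-1],[-0.11,-0.052,0,0,-1],[-0.11,-0.052,0,0,-1],[-0.11,-0.052,0,0,-1]]
  ]
}}

```text
clock: 17.8
eef_pos: [0.4815, 0.1167, 0.1757]
tool_rot: [0.536, 0.844, 0.001, 0.001]
ft_force: [3.7, 1.6, -2.1]
grip_width: -0.0001
grasp_force: 1.7
```

{"api": "apply_moves", "payload": {
  "targets": [
    [[-0.11,-0.052,0,0,-1],[-0.11,-0.052,-0.01,0,-1],[-0.11,-0.052,-0.01,0,-1],[-0.11,-0.052,-0.02,0,-1]]
  ]
}}

```text
clock: 18.13
eef_pos: [0.4643, 0.1086, 0.1741]
tool_rot: [0.536, 0.844, 0.001, 0.001]
ft_force: [3.8, 1.0, 2.0]
grip_width: -0.0001
grasp_force: 2.1
```

```bash
python3 s.py
```

```text
18.13 [0.4643 0.1086 0.1741] yaw 25.22 j [ 0.23   0.24  -0.196  1.132  0.     1.36 ] F [3.76 1.01 1.99] M [ 0.369 -0.649 -0.038] tau6 0.0155 w -0.0001
```

{"api": "apply_moves", "payload": {
  "targets": [
    [[-0.11,-0.05,-0.06,0,-1],[-0.11,-0.05,-0.06,0,-1],[-0.11,-0.05,-0.08,0,-1],[-0.11,-0.05,-0.08,0,-1],[-0.1,-0.046,-0.1,0,-1],[-0.1,-0.046,-0.12,0,-1],[-0.1,-0.046,-0.13,0,-1]]
  ]
}}

```text
clock: 18.72
eef_pos: [0.4332, 0.0942, 0.148]
tool_rot: [0.536, 0.844, -0.0, 0.0]
ft_force: [1.6, 0.3, 5.3]
grip_width: -0.0001
grasp_force: 2.8
```

```bash
python3 s.py
```

```text
18.72 [0.4332 0.0942 0.148 ] yaw 25.2 j [ 2.150e-01  2.040e-01 -3.170e-01  1.050e+00 -1.000e-03  1.346e+00] F [1.64 0.34 5.35] M [ 0.037 -0.336  0.02 ] tau6 0.0246 w -0.0001
```

{"api": "apply_moves", "payload": {
  "targets": [
    [[-0.06,-0.03,-0.13,0,-1],[-0.05,-0.025,-0.15,0,-1],[-0.05,-0.02,-0.17,0,-1],[0,0,0,0,-1]]
  ]
}}

```text
clock: 19.05
eef_pos: [0.4254, 0.0908, 0.1285]
tool_rot: [0.536, 0.844, -0.002, -0.001]
ft_force: [0.1, -0.3, -0.3]
grip_width: -0.0
grasp_force: 0.0
```

```bash
python3 s.py
```

```text
19.05 [0.4254 0.0908 0.1285] yaw 25.19 j [ 2.110e-01  2.120e-01 -3.640e-01  9.980e-01 -1.000e-03  1.342e+00] F [ 0.09 -0.3  -0.27] M [0.017 0.019 0.058] tau6 -0.005 w -0.0
```

{"api": "apply_moves", "payload": {
  "targets": [
    [[0,0,-0.08,0,-1],[0,0,-0.08,0,-1],[0,0,0,0,-1]]
  ]
}}

```text
clock: 19.3
eef_pos: [0.4254, 0.091, 0.1233]
tool_rot: [0.536, 0.844, -0.002, -0.001]
ft_force: [-3.1, -2.4, 6.9]
grip_width: -0.0002
grasp_force: 3.7
```

{"api": "apply_moves", "payload": {
  "targets": [
    [[0,0,-0.06,0,-1],[0,0,0,0,-1]]
  ]
}}

```text
clock: 19.47
eef_pos: [0.4255, 0.0909, 0.1229]
tool_rot: [0.536, 0.844, -0.002, -0.001]
ft_force: [-9.8, -2.8, 22.9]
grip_width: -0.0001
grasp_force: 12.1
```

{"api": "apply_moves", "payload": {
  "targets": [
    [[0,0,-0.05,0,-1],[0,0,0,0,-1]]
  ]
}}

```text
clock: 19.63
eef_pos: [0.4256, 0.0909, 0.1225]
tool_rot: [0.536, 0.844, -0.001, -0.0]
ft_force: [-13.4, -5.1, 37.9]
grip_width: 0.0001
grasp_force: 18.8
```

```bash
python3 s.py; python3 - <<'E'
from h import *
im,d=imaging.camera("scene"); cv2.imwrite("pics/s3.png",cv2.resize(im[120:320,180:380],None,fx=3,fy=3))
E
```

```text
19.63 [0.4256 0.0909 0.1225] yaw 25.2 j [ 2.110e-01  2.180e-01 -3.740e-01  9.810e-01 -1.000e-03  1.342e+00] F [-13.43  -5.14  37.89] M [-0.978  3.015 -0.035] tau6 0.0024 w 0.0001
```

View pics/s3.png

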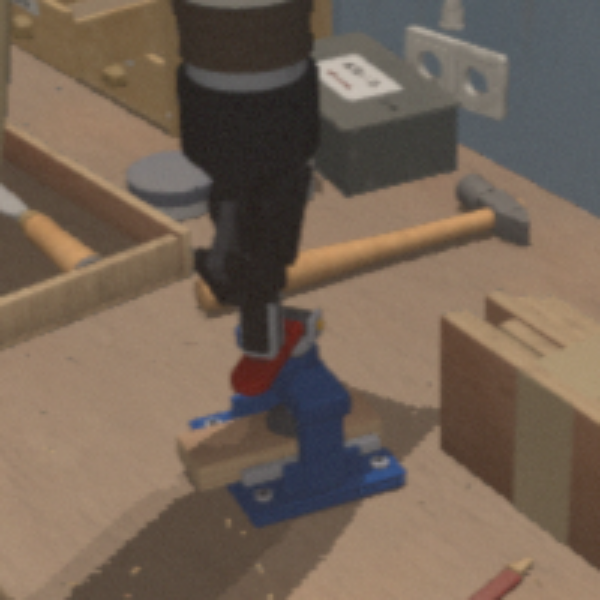

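The lever is flat against its stop (red lever under the fingers at crop pixel 265,365), and the force climbs steeply with almost no motion. I'll retreat and check.

{"api": "apply_moves", "payload": {
  "targets": [
    [[0,0,0.15,0,-1],[0,0,0.4,0,-1],[0,0,0.8,0,-1],[0,0,0.8,0,-1],[-0.5,0.5,0.8,0,-1],[-0.7,0.7,0.5,0,-1],[-0.7,0.7,0,0,-1],[0,0,0,0,-1]]
  ]
}}

```text
clock: 20.35
eef_pos: [0.3496, 0.1687, 0.2557]
tool_rot: [0.533, 0.846, 0.0, -0.001]
ft_force: [-0.7, -0.7, -0.0]
grip_width: -0.0001
grasp_force: 0.0
```

```bash
python3 - <<'E'
from h import *
im,d,P=pts("scene"); cv2.imwrite("pics/s4.png",cv2.resize(im[190:400,220:460],None,fx=3,fy=2.8))
h=cv2.cvtColor(im,cv2.COLOR_BGR2HSV)
red=((h[...,0]<8)|(h[...,0]>172))&(h[...,1]>130)&(h[...,2]>60)&(P[...,2]>.085)&(P[...,2]<.13)&(P[...,1]>0)&(P[...,1]<.2)
q=P[red]; s=(q[:,:2]-[.4655,.1092])@[-.905,-.425]
print(len(q),np.polyfit(s,q[:,2],1),np.percentile(s,[2,98]),np.percentile(q[:,2],[5,50,95]))
E
```

```text
345 [-0.02882004  0.10570057] [0.0090532  0.07818755] [0.1002772  0.10471309 0.10690161]
```

View pics/s4.png

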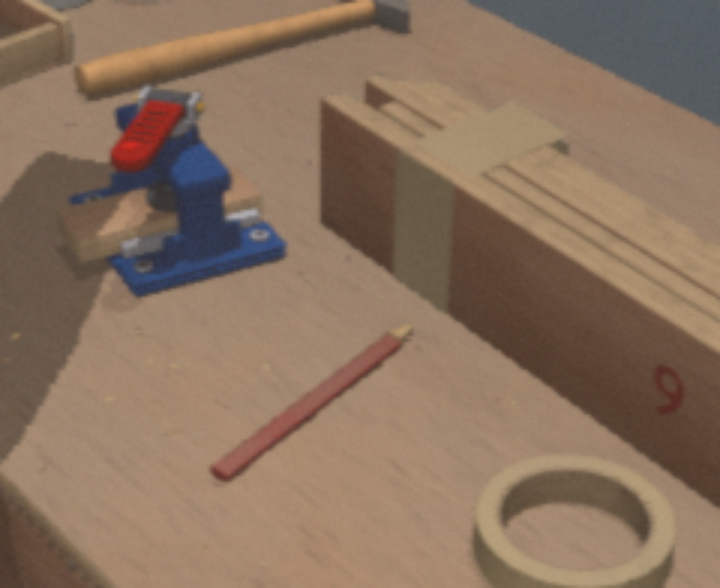

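The lever is flat (crop pixel 150,135): its top is level at z ≈ 0.105, with the measured slope slightly past level. The foot is on the wood, and the pencil and tape have not moved.

```bash
python3 -c "
from workcell import order
print(order.job_done())"
```

```text
the job is handed in; nothing more can be done
None
```

The offcut is clamped and the job is handed in: I screwed the bolt in to about 0.5 rad past first touch (judged from the wrist torque), then folded the lever flat onto its stop, and left the tape roll and pencil alone; no verdict came back.

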